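Step the filter turret to green and take a reading

TASK

Push the white tab of the photometer's filter turret round until it points squarely at the green dot, then press the white read key on its black box fully down and let it come back up. Only push and press with the fingers: do not pinch the tab, do not lift, tip or shift the key box, and leave the glassware standing about alone. Never press the key while the tab points anywhere else.

Things in the scene. Friction and masses are not known exactly. Their poses are not given: they have to be found in the camera images.
- filter_unit: photometer filter unit, fixed to the table: grey round foot, 270 mm diameter, 30 mm high; in its middle a black drum (turret) of 144 mm diameter whose top is 60 mm above the table (steel hub to 64 mm). Origin at the centre of the foot's underside, below the turret's axis; z up; the dots lie on its -x half; a black optical head (50 x 100 mm, 95 mm high with its cap) stands on its +x edge, centred 103 mm from the axis
- turret (a joint): angle of the turret about the vertical axis through the filter unit's origin, rad, range -1.45 to 1.45. At 0 the tab points along the unit's -x; positive is counter-clockwise seen from above, so that the tab's direction in the unit's frame is (-cos q, -sin q). Stiff: about 0.15 N m of friction (1.6 N at the tab) plus a little damping; it has no click stops, stays where it is left and does not coast
- tab (a point): middle of the upright fin of the white tab that sticks out of the drum, 92 mm from the axis, 68 mm above the table. The fin is 20 mm long radially (82 to 102 mm from the axis), 10 mm thick tangentially, and stands from 38 to 88 mm above the table; a low white bar (top 50 mm above the table) joins it to the drum. Site axes turn with the turret: -x is outward along the tab, y tangential (counter-clockwise is its -y)
- tab_aim (a point): the point that the tab points at: on the tab's centre line, 118 mm from the axis (the radius of the dots)
- tab_left: the half of the white tab that faces left (+y at turret angle 0), 5 mm thick; origin on the turret's axis. To turn counter-clockwise (positive) push on this half
- tab_right: the half of the white tab that faces right (-y at turret angle 0), 5 mm thick; origin on the turret's axis. To turn clockwise (negative) push on this half
- green_mark (a point): middle of the top of the green dot, 22 mm diameter, 2 mm high, on the foot 118 mm from the axis. A green, a blue, a yellow and a red dot lie at -1.1, -0.55, 0.55 and 1.1 rad of the turret's angle, in an order that changes
- key_box: loose black box, 75 (x) x 65 (y) x 30 mm, 0.4 kg, that carries the read key; origin at the centre of its underside
- read_key (a joint): travel of the round white read key, m: 0 up, 0.006 fully down; spring-loaded, 1.5 N at first and 5 N fully down
- read_key_top (a point): centre of the top of the white read key (32 mm diameter), 52 mm above the table when up
- vial: amber vial, loose, a bystander to be left alone; 38 mm diameter, 99 mm high; origin at the centre of its underside
- blue_bottle: blue-capped bottle, loose, a bystander to be left alone; 30 mm diameter, 116 mm high; origin at the centre of its underside
- petri: petri dish, loose, a bystander to be left alone; 72 mm diameter, 15 mm high; origin at the centre of its underside
- beaker: small beaker, loose, a bystander to be left alone; clear, 48 mm diameter, 58 mm high; origin at the centre of its underside
Things that resemble listed ones, but are neither listed nor needed, are in the scene too. Several things have the shape of the key_box; the one meant has the colours described above.

How it is judged:
By the outcome, as a careful person would: the job done as asked, in the order asked, and still so for the second after the job is handed in, with the robot touching nothing.
It also fails if it takes over 51 s, if anything falls off the work surface, if the arm or the gripper's body presses on something with over 40 N, if the wrist force passes 120 N, or if a joint passes its speed limit or range.

ROBOT

A 6-joint arm with a two-finger parallel gripper is mounted at the origin on a cart in front of the work surface, level with it; the furniture and walls round the work are solid. World frame = base frame: x ahead of the robot, y to its left, z up, the work surface at z = 0. Lengths are in m, angles in degrees, forces in N, time in s.
With the tool pointing down it reaches from about 0.4 to 0.825 m from the base axis. Payload 7 kg.
Tool frame: the origin (TCP) lies midway between the tips of the shut fingers; the grasp point (between the pads) lies 19 mm behind it (ctrl.hold_point_z is the distance from the TCP to the grasp point, in m); z points along the fingers, x is the direction in which the jaws open and shut, and the axes are right-handed (so a half turn about z gives the same grasp; the last joint's range is limited). The gripper opens to 88 mm and grips with 3 to 60 N. Pads are 19 mm wide; open, the fingers measure 130 mm over their backs; the gripper's body (78 mm by 193 mm) begins 47 mm behind the grasp point.
Start: joints at [-55.8, 20.546, 0.682, 0, -70.136, -16.507], TCP at [0.205, -0.643, 0.227] pointing down, gripper open.
Joint ranges: [-176.03, 176.03], [-82.01, 121.73], [-58.28, 71.71], [-173.87, 95.51], [-174.79, -0.11], [-173.66, 173.66]. Speed limits (degrees/s): [136.94, 136.94, 172.46, 180, 180, 180].

INTERFACE

Orientations are given as [roll, pitch, yaw] about the fixed x, y, z axes, in that order (R = Rz(yaw) Ry(pitch) Rx(roll)).
In Python, from plant import ctrl gives the robot as it stands.
- The arm moves only by the tool apply_moves, never from a script. Its argument "motion" is a list of rows, each a list of 2 entries, a list of its own where there are three numbers: the shift along the world's x, y, z in cm, then the turn about the world's z in degrees. In form: [[[tx, ty, tz], roll], ...]. A call has 1 to 10 rows; each row is the pose to reach, as a shift and turn from the pose commanded when the call began; what a row does not reach only later rows make up. A row lasts 1/10 s, in which the tool goes at most 50 mm and 8.59 degrees, less where a joint would pass 70% of its speed; a pose out of reach is approached as far as the arm can. A call with a gripper value outside its range is refused whole. "hand" is the finger opening in cm, from 0 to 8.76, set as the call begins (left out, the last holds). The fingers move at their own pace and stop on an object; the grip force is fixed at half the most. Time passes only in rows, so rows that repeat a pose let the fingers close. It gives the time, the measured TCP pose, the force and the opening at its end, in the units of the state.
- ctrl.get_obs(): the state, without advancing time (a new reading comes with each control period).
- ctrl.snapshot(name): name is "side" or "top" or "wrist"; returns (picture, depth): 480x640x3 uint8, blue, green, red; 480x640 float32, m along the optical axis (not along the pixel's ray), 0 where there is no reading.
- ctrl.camera_model(name): a dict with "fx", "fy", "cx", "cy" (pixels), "cam_to_world" (4x4, takes a point from camera to world coordinates); the wrist camera has in their place "tool_from_camera" (4x4, takes a point from camera to tool coordinates, whose origin is the TCP and whose axes are the tool frame's). Camera axes: x right, y down, z forward; pixel columns grow to the right and rows downward; lengths in m; the calibration is good to about 2 mm. The wrist camera is an equidistant fisheye: a pixel r from the principal point sees the ray r / f radians off the axis. A picture is of the moment at which its call begins: read the wrist's pose just before it. camera_model takes no time and is no camera call.
- ctrl.close_job(): hands the job in, once; it reports no verdict.
The state is a dict: "clock": time; "joint_pos": joint angles; "qvel": joint speeds; "tau": joint torques, N m; "tool_pos": TCP position; "orientation": TCP orientation; "force": force on the tool from outside, world axes, zero at the start; "moment": the same for the moment, N m; "opening": finger opening in m.
Only numpy, scipy, OpenCV 4.12 (cv2) and the standard library are available. Lean on these libraries where they do the work, as an engineer would, in place of code of your own. Each camera call takes 0.05 s, during which the arm holds its last target.

## Working session

There is one attempt and no reset: what is moved stays moved. The work goes in short steps, Python scripts to look and compute and a tool call to move; the robot and the scene stay as the last step left them, time stands still between calls to the robot, and variables do not carry over. Pictures are saved under pics/ and viewed, and the job is handed in when it is done.

Besides the shell and the picture viewer there is one more tool, called after "Request:" as name(argument=value, ...) on one line, values as JSON. apply_moves: Moves the arm, as the interface text tells. Its arguments: {"type":"object","properties":{"motion":{"type":"array"},"hand":{"type":"number"}},"required":["motion"]}

```bash
mkdir -p pics; ls; python3 - <<'E'
from plant import ctrl
import cv2,numpy as np
o=ctrl.get_obs();print(o)
for n in("top","side"):
    im,d=ctrl.snapshot(n);cv2.imwrite(f"pics/{n}0.png",im);np.savez(f"{n}0.npz",im=im,d=d);print(ctrl.camera_model(n))
E
```

```text
pics
{'clock': 0.0, 'joint_pos': array([-5.58003956e+01,  2.05902840e+01,  6.33597269e-01, -2.09503113e-02,
       -7.01344198e+01, -1.65069311e+01]), 'qvel': array([ 0.07537025, -0.0045158 , -0.01254314, -0.01451562, -0.0077104 ,
        0.00633432]), 'tau': array([-2.50326171e-03, -5.82717633e+01,  2.93052560e+01,  6.99668258e+00,
        6.67315442e-03, -2.11327315e-04]), 'tool_pos': array([ 0.20497321, -0.64261607,  0.22563172]), 'orientation': array([-1.79992994e+02, -9.29480360e-02,  1.07685533e+02]), 'force': array([ 0.50299805, -0.91932141, -0.27280346]), 'moment': array([-0.01324156,  0.01714794, -0.03692847]), 'opening': 0.08734787984083375}
{'fx': 466.56153912896104, 'fy': 466.56153912896104, 'cx': 316.4047618489688, 'cy': 233.45061336575804, 'cam_to_world': array([[-0.02690111, -0.99397054,  0.1062963 ,  0.41725618],
       [-0.99901712,  0.03047946,  0.03218379, -0.0575529 ],
       [-0.0352296 , -0.10532604, -0.99381351,  1.12533369],
       [ 0.        ,  0.        ,  0.        ,  1.        ]])}
{'fx': 486.99677525300126, 'fy': 486.99677525300126, 'cx': 322.28069088666643, 'cy': 244.65804164113555, 'cam_to_world': array([[-0.89046111,  0.39304796, -0.22933015,  0.80000617],
       [ 0.45485579,  0.75370083, -0.47438514,  0.53073971],
       [-0.01360979, -0.52673367, -0.84992142,  1.06714671],
       [ 0.        ,  0.        ,  0.        ,  1.        ]])}
```

View pics/top0.png

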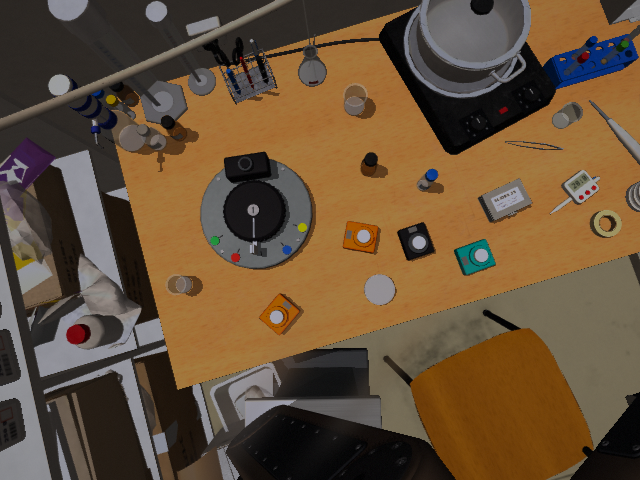

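View pics/side0.png

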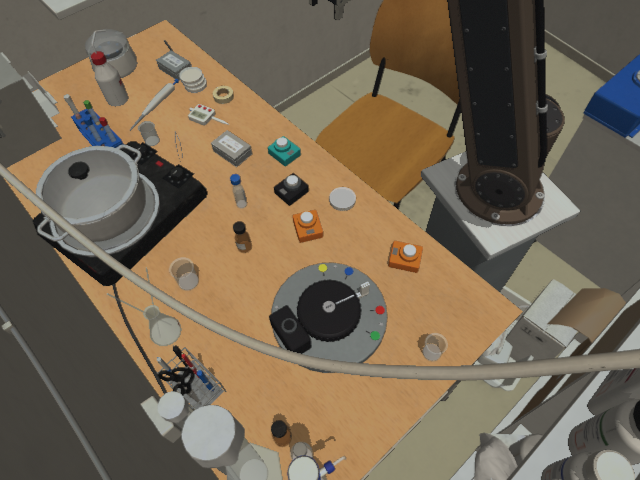

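```bash
cat > h.py <<'E'
import numpy as np,cv2
from plant import ctrl
def px2w(n,u,v,d):
    m=ctrl.camera_model(n);T=m["cam_to_world"]
    return T[:3,:3]@(np.array([(u-m["cx"])/m["fx"],(v-m["cy"])/m["fy"],1])*d)+T[:3,3]
def onz(n,u,v,z):
    a=ctrl.camera_model(n)["cam_to_world"][:3,3];b=px2w(n,u,v,1.);t=(z-a[2])/(b[2]-a[2]);return a+t*(b-a)
def cloud(n,d):
    m=ctrl.camera_model(n);T=m["cam_to_world"];v,u=np.mgrid[:480,:640]
    p=np.stack([(u-m["cx"])/m["fx"]*d,(v-m["cy"])/m["fy"]*d,d],-1);return p@T[:3,:3].T+T[:3,3]
E
python3 - <<'E'
from h import *
for n in("top","side"):
    z=np.load(n+"0.npz");im=z["im"];d=z["d"];P=cloud(n,d);hsv=cv2.cvtColor(im,cv2.COLOR_BGR2HSV).astype(int)
    H,S,V=hsv[...,0],hsv[...,1],hsv[...,2]
    rng=((P[...,0]>.25)&(P[...,0]<.8)&(P[...,1]<.25)&(P[...,1]>-.4)&(d>0))
    z=P[...,2]
    for c,lo,hi in(("green",45,75),("blue",100,125),("yellow",25,35),("red",0,4)):
        m=rng&(S>150)&(V>90)&(H>=lo)&(H<=hi)&(z>.02)&(z<.045)
        k,L,st,ce=cv2.connectedComponentsWithStats(m.astype(np.uint8))
        for i in range(1,k):
            if st[i,4]>15: print(n,c,ce[i].round(1),st[i,4],onz(n,*ce[i],.032).round(4),np.median(z[L==i]).round(4))
    # white
    m=rng&(S<60)&(V>130)&(z>.04)&(z<.1)
    k,L,st,ce=cv2.connectedComponentsWithStats(m.astype(np.uint8))
    for i in range(1,k):
        if st[i,4]>15: print(n,"white",ce[i].round(1),st[i],P[L==i].mean(0).round(4),np.percentile(z[L==i],[5,50,95]).round(3))
    # hose
    m=(z>.13)&(P[...,0]>.2)&(P[...,0]<.9)&(abs(P[...,1])<.4)&(d>0)
    k,L,st,ce=cv2.connectedComponentsWithStats(m.astype(np.uint8))
    for i in range(1,k):
        if st[i,4]>30: print(n,"high",st[i],P[L==i].min(0).round(3),P[L==i].max(0).round(3))
    x=im[180:330,170:450] if n=="top" else im[160:390,220:460]
    cv2.imwrite(f"pics/{n}z.png",cv2.resize(x,None,fx=2.8 if n=="top" else 2.5,fy=2.8 if n=="top" else 2.5,interpolation=cv2.INTER_CUBIC))
E
```

```text
top green [214.5 240.1] 57 [0.5257 0.2202 0.032 ] 0.0319
top blue [286.7 249.5] 59 [0.4984 0.0489 0.032 ] 0.0319
top yellow [301.8 227. ] 64 [0.5505 0.0119 0.032 ] 0.0315
top red [235.  257.1] 65 [0.4839 0.1715 0.032 ] 0.032
top white [252.9 209.5] [248 205  11  10  78] [0.591  0.1223 0.0638] [0.061 0.064 0.067]
top white [363.2 235.7] [357 230  13  13 131] [ 0.5235 -0.1306  0.0515] [0.049 0.052 0.055]
top white [418.7 242.1] [413 236  13  13 129] [ 0.5049 -0.2569  0.0514] [0.048 0.051 0.054]
top white [252.4 246.8] [250 242   7  11  44] [0.5034 0.1221 0.0774] [0.049 0.087 0.09 ]
top white [479.1 255. ] [475 249   9  13  89] [ 0.4714 -0.392   0.0513] [0.049 0.051 0.054]
top white [276.  316.7] [270 311  13  13 133] [0.3442 0.0744 0.0518] [0.049 0.052 0.056]
top high [   5    0  259  127 6410] [0.652 0.053 0.13 ] [0.9   0.4   0.502]
top high [ 432   45   58   32 1358] [ 0.855 -0.4    0.13 ] [ 0.9   -0.286  0.193]
top high [ 570  393   70   87 3059] [ 0.236 -0.352  0.646] [ 0.303 -0.265  0.73 ]
top high [ 267  407  189   73 9249] [ 0.2   -0.143  0.272] [0.297 0.03  0.803]
side green [3
[... 631 characters left out ...]
11] [0.3445 0.075  0.051 ] [0.047 0.051 0.054]
side white [365.  284.4] [361 281   9   8  40] [0.498  0.1217 0.0866] [0.082 0.087 0.09 ]
side white [360.8 294.2] [357 292  12   5  26] [0.5075 0.1235 0.0491] [0.045 0.049 0.053]
side white [328.4 306.2] [323 301  11  11  74] [0.591  0.122  0.0638] [0.061 0.064 0.067]
side high [ 447    0   73  152 5722] [ 0.2   -0.075  0.275] [0.262 0.03  0.617]
side high [114 159  29  49 780] [ 0.855 -0.4    0.13 ] [ 0.9   -0.285  0.191]
side high [ 147  281  242   96 2746] [0.654 0.052 0.337] [0.9   0.4   0.501]
side high [197 370   7   7  40] [0.887 0.153 0.131] [0.898 0.167 0.141]
side high [ 186  404   76   76 3672] [0.841 0.32  0.131] [0.9   0.39  0.438]
```

View pics/topz.png

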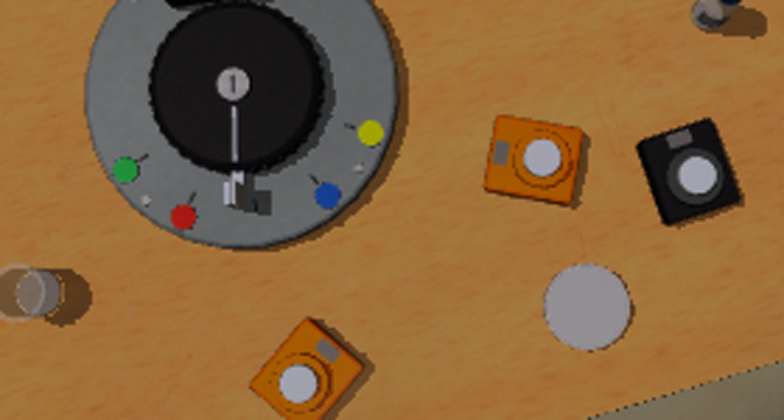

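View pics/sidez.png

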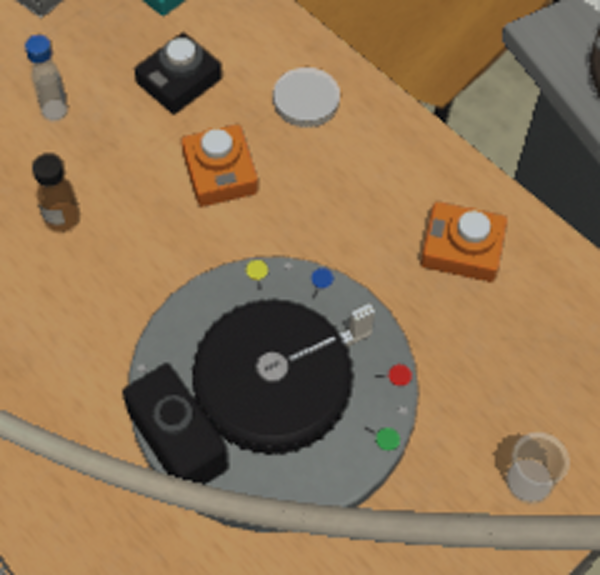

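```bash
python3 - <<'E'
from h import *
from scipy.optimize import least_squares
D={-1.1:(.5258,.2200),-.55:(.4838,.1712),.55:(.4986,.0488),1.1:(.5504,.0117)}
f=lambda p:np.concatenate([[p[0]-.118*np.cos(q+p[2])-x,p[1]-.118*np.sin(q+p[2])-y] for q,(x,y) in D.items()])
r=least_squares(f,[.591,.122,0]);c=r.x;print(c,f(c).round(4))
for t in((.5034,.1221),(.498,.1217)):
    w=np.array(t)-c[:2];print(np.arctan2(-w[1],-w[0])-c[2],np.hypot(*w))
E
```

```text
[0.59116912 0.1220486  0.11867271] [-0.0002  0.0001  0.0002  0.0002 -0.      0.0001  0.0001 -0.0004]
-0.11925831970609356 0.0877691355297401
-0.11493112777071222 0.09316977264095354
```

Request:
apply_moves(hand=0, motion=[[[3,3.5,0],4],[[6,7,0],8],[[9,10.5,0],12],[[12,14,0],16],[[15,17.5,0],20],[[18,21,0],24],[[21,24.5,0],28],[[24,28,0],32],[[27,31.5,0],36],[[29,35,0],40]])

```text
clock: 1.1
tool_pos: [0.4965, -0.2912, 0.2261]
orientation: [-180.0, -0.0, 147.9]
force: [0.4, 0.3, 0.2]
opening: 0.0128
```

Request:
apply_moves(motion=[[[0,4,0],4],[[0,8,0],8],[[0,12,0],12],[[0,16,0],16],[[0,20,0],20],[[0,24,0],24],[[0,28,0],28],[[0,32,0],32],[[0,35,0],32],[[0,36,0],32]])

```text
clock: 2.1
tool_pos: [0.4949, 0.0693, 0.2264]
orientation: [180.0, -0.0, 179.8]
force: [0.2, -0.7, 0.4]
opening: 0.0004
```

Request:
apply_moves(motion=[[[0.2,0,-4],0],[[0.4,0,-8],0],[[0.4,0.5,-11],0],[[0.4,1,-13],0],[[0.4,1,-14.5],0],[[0.4,1,-15.5],0],[[0.4,1,-15.8],0],[[0.4,1,-15.8],0]])

```text
clock: 2.9
tool_pos: [0.4991, 0.0766, 0.0685]
orientation: [-180.0, -0.0, 179.7]
force: [0.2, 0.5, -0.8]
opening: 0.0004
```

```bash
cat > look.py <<'E'
import sys
from h import *
C=np.array([.5912,.1220]);PH=.1187
tag=sys.argv[1]
for n in("top","side","wrist"):
    im,d=ctrl.snapshot(n);np.savez(f"{n}{tag}.npz",im=im,d=d)
    if n=="wrist": cv2.imwrite(f"pics/w{tag}.png",im);continue
    x=im[180:300,180:330] if n=="top" else im[230:390,250:420]
    cv2.imwrite(f"pics/{n}{tag}.png",cv2.resize(x,None,fx=4,fy=4,interpolation=cv2.INTER_CUBIC)[:600,:800])
    P=cloud(n,d);z=P[...,2];S=cv2.cvtColor(im,cv2.COLOR_BGR2HSV)
    w=P[...,:2]-C;r=np.hypot(w[...,0],w[...,1])
    m=(S[...,1]<60)&(S[...,2]>100)&(z>.075)&(z<.093)&(r>.078)&(r<.106)&(d>0)
    q=np.arctan2(-w[...,1],-w[...,0])-PH
    if m.any(): print(n,"fin",m.sum(),q[m].mean(),r[m].mean())
o=ctrl.get_obs();print(o["tool_pos"],o["orientation"],o["force"],o["joint_pos"])
E
python3 look.py 1
```

```text
side fin 56 -0.12566147985342885 0.09229082683510834
[0.4996693  0.07707569 0.06940265] [1.79963445e+02 7.60108738e-02 1.79690101e+02] [-0.08084326  0.63728663  0.25462298] [ 3.10702037e+01  1.41004438e+01 -3.21443310e+01  1.21242098e-02
 -4.36712985e+01 -3.13888423e+01]
```

```bash
python3 -c "
import cv2,numpy as np
a=cv2.imread('pics/top1.png');b=cv2.resize(cv2.imread('pics/side1.png'),None,fx=.7,fy=.7)
w=cv2.imread('pics/w1.png');cv2.imwrite('pics/c1.png',w)"
```

```text
(no output)
```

View pics/w1.png

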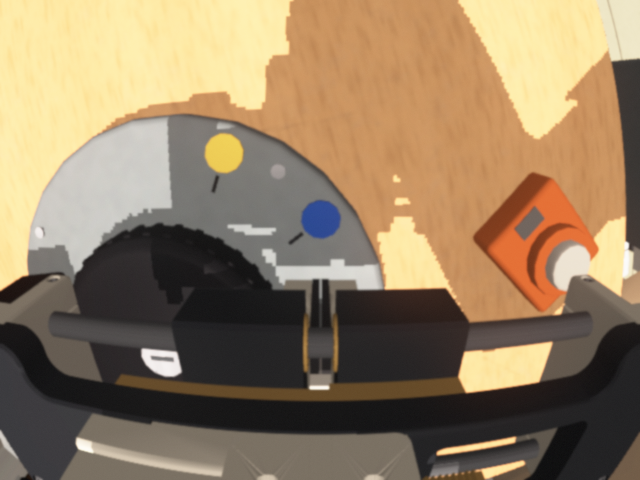

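View pics/side1.png

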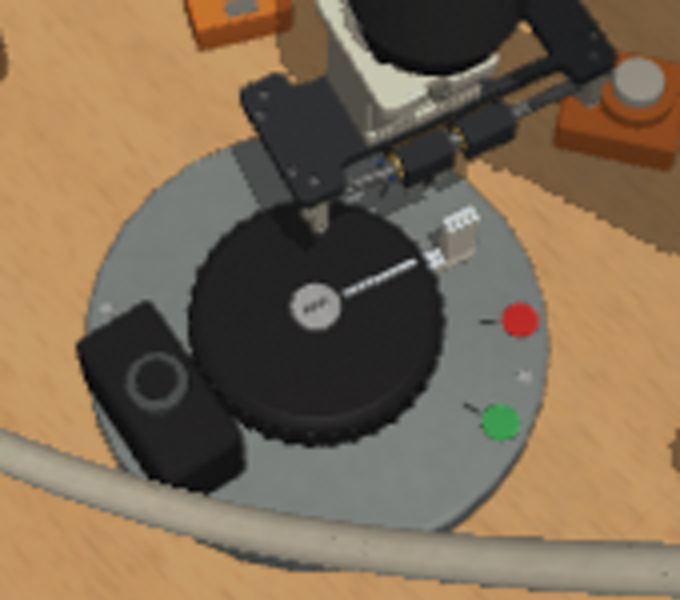

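```bash
cat > arc.py <<'E'
import numpy as np
C=np.array([.5912,.1220])
def pos(th,s,r=.092): return C+r*np.array([-np.cos(th),-np.sin(th)])+s*np.array([np.sin(th),-np.cos(th)])
E
python3 - <<'E'
from arc import *
P0=np.array([.4992,.078])
print("approach",(pos(0,.018)-P0)*100)
a=pos(0,.018)
for t in np.linspace(-.0425,-.85,20): print(((pos(t,.0145)-a)*100).round(2),np.degrees(t).round(1))
E
```

```text
approach [0.  2.6]
[-0.05  0.74] -2.4
[-0.09  1.14] -4.9
[-0.11  1.53] -7.3
[-0.11  1.93] -9.7
[-0.1   2.32] -12.2
[-0.07  2.72] -14.6
[-0.02  3.11] -17.0
[0.04 3.5 ] -19.5
[0.12 3.89] -21.9
[0.22 4.27] -24.4
[0.33 4.65] -26.8
[0.46 5.03] -29.2
[0.61 5.39] -31.7
[0.77 5.76] -34.1
[0.94 6.11] -36.5
[1.13 6.46] -39.0
[1.34 6.8 ] -41.4
[1.56 7.13] -43.8
[1.79 7.45] -46.3
[2.04 7.75] -48.7
```

Request:
apply_moves(motion=[[[0,0.5,0],0],[[0,1,0],0],[[0,1.5,0],0],[[0,2,0],0],[[0,2.3,0],0],[[0,2.6,0],0],[[0,2.6,0],0]])

```text
clock: 3.75
tool_pos: [0.4991, 0.1033, 0.0685]
orientation: [-180.0, -0.0, 179.7]
force: [-0.1, -0.3, 0.1]
opening: 0.0005
```

Request:
apply_moves(motion=[[[-0.05,0.74,0],-2.4],[[-0.09,1.14,0],-4.9],[[-0.11,1.53,0],-7.3],[[-0.11,1.93,0],-9.7],[[-0.1,2.32,0],-12.2],[[-0.07,2.72,0],-14.6],[[-0.02,3.11,0],-17],[[0.04,3.5,0],-19.5],[[0.12,3.89,0],-21.9],[[0.22,4.27,0],-24.4]])

```text
clock: 4.75
tool_pos: [0.5004, 0.145, 0.0682]
orientation: [-179.9, -0.1, 155.2]
force: [-0.3, -1.4, 0.3]
opening: 0.0007
```

```bash
python3 look.py 2
```

```text
side fin 47 -0.5591827044342932 0.09258846376626677
[0.50107152 0.14543297 0.06835287] [-1.79967940e+02 -1.99365928e-02  1.55347374e+02] [-0.82221395 -0.14864299 -0.8813978 ] [ 3.77510745e+01  1.55966802e+01 -3.01120995e+01 -4.03114459e-03
 -4.43288688e+01 -6.24008100e+01]
```

View pics/side2.png

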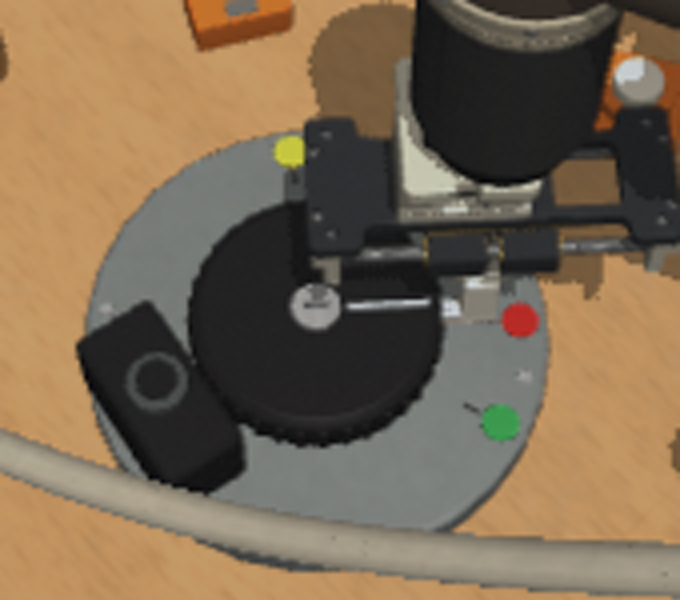

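Request:
apply_moves(motion=[[[0.11,0.38,0],-2.4],[[0.24,0.76,0],-4.8],[[0.39,1.12,0],-7.3],[[0.55,1.49,0],-9.7],[[0.72,1.84,0],-12.1],[[0.91,2.19,0],-14.6],[[1.12,2.53,0],-17],[[1.34,2.86,0],-19.4],[[1.57,3.18,0],-21.9],[[1.82,3.48,0],-24.3]])

```text
clock: 5.9
tool_pos: [0.5189, 0.18, 0.0683]
orientation: [-179.9, -0.0, 131.0]
force: [-2.0, 0.2, -0.3]
opening: 0.0005
```

Request:
apply_moves(motion=[[[0,0,0],0],[[0,0,0],0]])

```text
clock: 6.1
tool_pos: [0.5197, 0.1804, 0.0686]
orientation: [180.0, 0.0, 131.1]
force: [0.7, -0.1, -0.6]
opening: 0.0004
```

```bash
python3 look.py 3
```

```text
side fin 39 -0.9880160881846215 0.09126753589866644
[0.51963623 0.18032945 0.06868655] [1.79977922e+02 4.91780741e-03 1.31047206e+02] [0.35293576 0.23544553 0.0326598 ] [ 3.95495604e+01  1.78547080e+01 -2.66055664e+01  6.08174335e-03
 -4.55175272e+01 -8.85066144e+01]
```

View pics/side3.png

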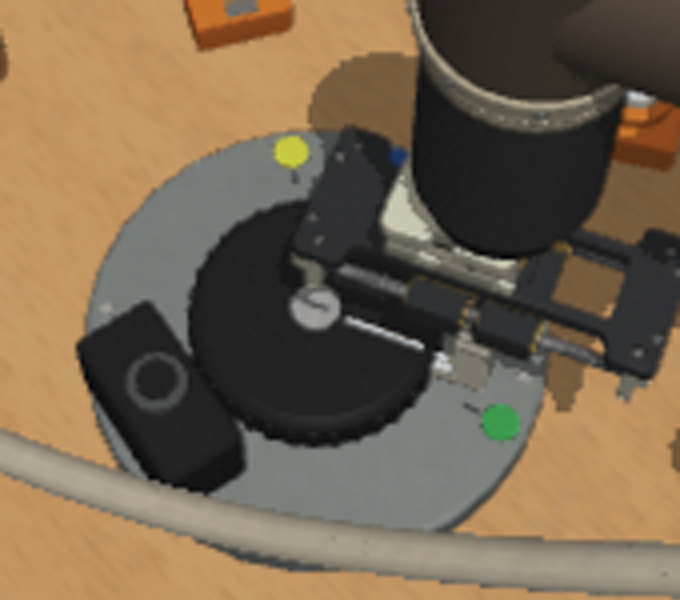

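View pics/top3.png

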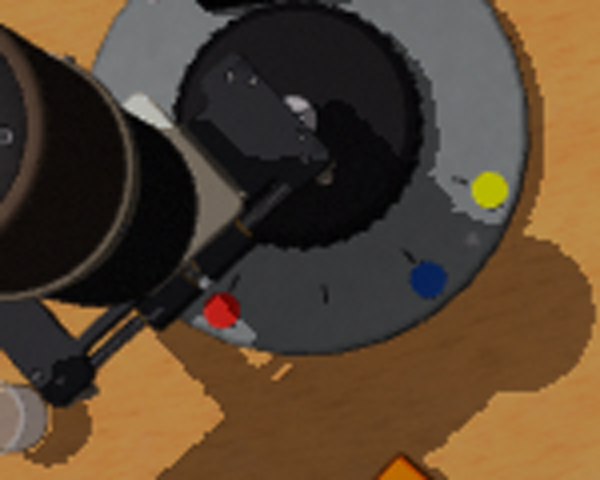

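```bash
python3 - <<'E'
from arc import *
a=pos(-.85,.0145)
for t in (-.87,-.89,-.91,-.93): print(((pos(t,.0145)-a)*100).round(2),np.degrees(t+.85).round(1))
b=pos(-.93,.0145)
print(((pos(-.93,.05)-b)*100).round(2))
E
```

```text
[0.12 0.14] -1.1
[0.24 0.28] -2.3
[0.37 0.42] -3.4
[0.5  0.55] -4.6
[-2.85 -2.12]
```

Request:
apply_moves(motion=[[[0.12,0.14,0],-1.1],[[0.24,0.28,0],-2.3],[[0.37,0.42,0],-3.4],[[0.5,0.55,0],-4.6],[[0.5,0.55,0],-4.6],[[0.5,0.55,0],-4.6],[[-0.5,-0.2,0],-4.6],[[-1.5,-0.95,0],-4.6],[[-2.5,-1.7,0],-4.6],[[-2.5,-1.7,0],-4.6]])

```text
clock: 7.25
tool_pos: [0.4926, 0.162, 0.0687]
orientation: [-180.0, -0.0, 126.4]
force: [-0.3, 0.1, 1.0]
opening: -0.0
```

Request:
apply_moves(motion=[[[0,0,3],0],[[0,-3,6],0],[[0,-7,8],0],[[0,-11,10],0],[[0,-14,10],0],[[0,-14,10],0]])

```text
clock: 7.85
tool_pos: [0.4943, 0.0209, 0.1696]
orientation: [179.9, 0.0, 126.2]
force: [0.3, 0.5, -0.0]
opening: 0.0004
```

```bash
python3 look.py 4
```

```text
side fin 59 -1.0584556340877471 0.09224605539288327
[0.49450061 0.02343853 0.1686478 ] [1.79974004e+02 4.12376211e-03 1.26356519e+02] [-0.39004576  0.07257852  0.41822548] [ 2.55077467e+01  6.28545805e+00 -2.63611939e+01 -1.00125710e-03
 -5.73270406e+01 -7.91506863e+01]
```

View pics/side4.png

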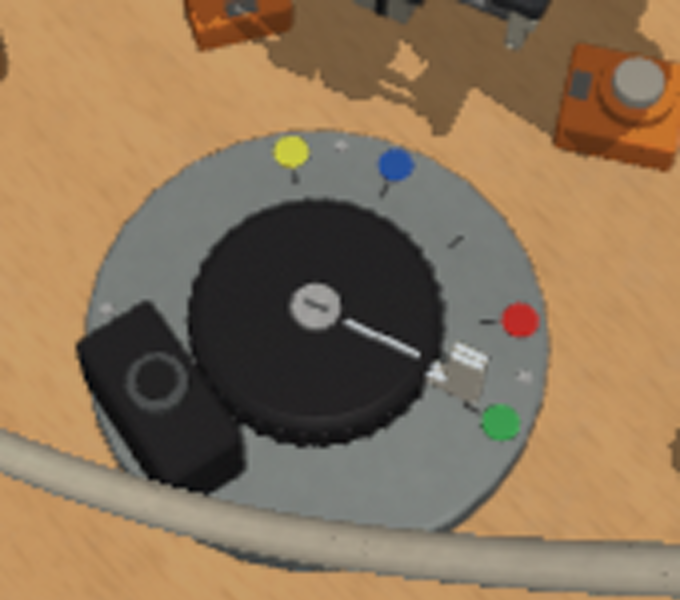

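View pics/top4.png

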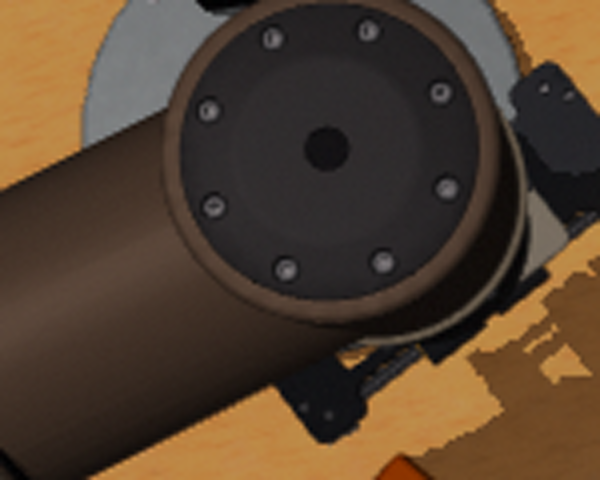

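```bash
cat > ang.py <<'E'
import sys
from h import *
C=np.array([.5912,.1220]);PH=.1187
def ang(n,tag):
    im=np.load(f"{n}{tag}.npz")["im"];S=cv2.cvtColor(im,cv2.COLOR_BGR2HSV)
    v,u=np.mgrid[:480,:640]
    for nm,z0,r0,r1 in(("line",.0602,.026,.062),("fintop",.088,.08,.104)):
        a=onz(n,0,0,z0)
        m=ctrl.camera_model(n);T=m["cam_to_world"]
        D=np.stack([(u-m["cx"])/m["fx"],(v-m["cy"])/m["fy"],np.ones_like(u)],-1)@T[:3,:3].T
        t=(z0-T[2,3])/D[...,2];P=T[:3,3]+t[...,None]*D;w=P[...,:2]-C;r=np.hypot(w[...,0],w[...,1])
        q=np.arctan2(-w[...,1],-w[...,0])-PH
        g=S[...,2].astype(float);thr=90 if nm=="line" else 195
        k=(r>r0)&(r<r1)&(S[...,1]<60)&(g>thr)&(abs(q)<1.6)
        W=g[k]-50
        if k.any():print(n,tag,nm,k.sum(),(W*q[k]).sum()/W.sum(),(W*r[k]).sum()/W.sum())
for n,t in (a.split(",") for a in sys.argv[1:]): ang(n,t)
E
python3 ang.py top,0 side,0 side,4
```

```text
top 0 line 30 -0.12863539354844666 0.044519964142335375
side 0 line 31 -0.098593106837879 0.04455337981232745
side 4 line 30 -1.0328389682503978 0.04415306339463523
side 4 fintop 19 -1.0856534730981389 0.09050617096292789
```

Request:
apply_moves(motion=[[[-2,-4,0],0],[[-4,-8,0],0],[[-6,-12,0],0],[[-6,-16,0],0],[[-6,-20,0],0],[[-6,-20,0],0]])

```text
clock: 8.6
tool_pos: [0.4345, -0.179, 0.1682]
orientation: [-180.0, 0.0, 126.3]
force: [-0.6, 0.3, -0.6]
opening: 0.0005
```

```bash
python3 look.py 5; python3 ang.py top,5 side,5
```

```text
top fin 37 -1.0535674724856607 0.09236187385049834
side fin 62 -1.0585823646971322 0.09223923619946423
[ 0.4346443  -0.17600026  0.16820411] [-1.79974655e+02 -2.70921535e-02  1.26389277e+02] [-0.27353192  0.28264877  0.19087916] [ 2.09163367e+00  3.77359239e+00 -2.92748867e+01 -9.65930267e-03
 -5.69877253e+01 -5.56970856e+01]
top 5 line 28 -1.061817319333561 0.04478234796762512
top 5 fintop 20 -1.0553990541671672 0.09228468710274082
side 5 line 30 -1.0328110742816692 0.0441522397872103
side 5 fintop 13 -1.0839740357762135 0.09111010801820271
```

View pics/top5.png

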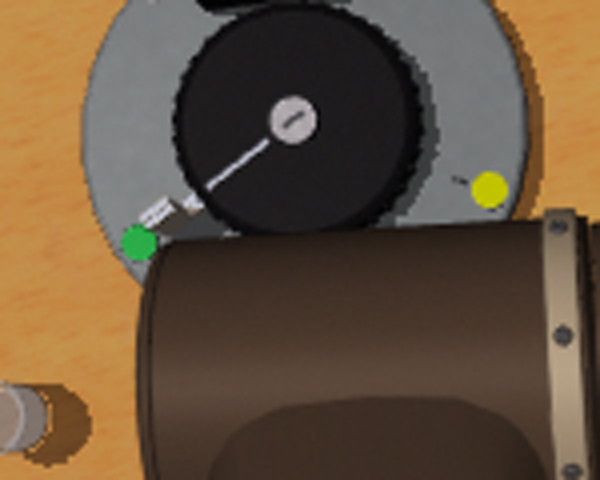

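```bash
python3 - <<'E'
from arc import *
b=pos(-.93,.0145)
for t in (-.945,-.96,-.976): print(((pos(t,.0145)-b)*100+[3,2.25]).round(2),np.degrees(t+.93).round(1))
E
```

```text
[3.1  2.35] -0.9
[3.2  2.45] -1.7
[3.31 2.55] -2.6
```

Request:
apply_moves(motion=[[[0,4,0],0],[[0,8,0],0],[[0,12,0],0],[[2,16,0],0],[[4,20,0],0],[[6,24,0],0],[[6,28,-2],0],[[6,32,-5],0],[[6,34,-8],0],[[6,34,-8],0]])

```text
clock: 9.75
tool_pos: [0.4917, 0.1662, 0.0848]
orientation: [-179.7, -0.0, 126.7]
force: [-0.3, -1.0, -0.6]
opening: 0.0007
```

Request:
apply_moves(motion=[[[0,0,-1],0],[[0,0,-2],0],[[0,0,-2],0],[[0,0,-2],0]])

```text
clock: 10.15
tool_pos: [0.4947, 0.163, 0.069]
orientation: [180.0, 0.0, 126.3]
force: [0.1, -0.2, 0.5]
opening: 0.0001
```

Request:
apply_moves(motion=[[[0.8,0.6,0],0],[[1.6,1.2,0],0],[[2.4,1.8,0],0],[[3,2.25,0],0],[[3.1,2.35,0],-0.9],[[3.2,2.45,0],-1.7],[[3.31,2.55,0],-2.6],[[3.31,2.55,0],-2.6],[[3.31,2.55,0],-2.6],[[3.31,2.55,0],-2.6]])

```text
clock: 11.15
tool_pos: [0.5273, 0.1887, 0.0685]
orientation: [-180.0, -0.0, 123.8]
force: [-1.1, -1.4, -0.2]
opening: 0.0004
```

```bash
python3 look.py 6; python3 ang.py side,6
```

```text
side fin 26 -1.1060011937143037 0.09069994534617977
[0.52735365 0.18877317 0.06847887] [-1.79977359e+02 -2.67099393e-03  1.23791852e+02] [-0.7705374  -0.99036789 -1.47876163] [ 3.97166021e+01  1.87096970e+01 -2.52952653e+01 -6.94019892e-03
 -4.60172826e+01 -9.59199295e+01]
side 6 line 115 -0.18571094698713692 0.04802656165387095
side 6 fintop 4 -1.2904054709131776 0.08343037872644028
```

Request:
apply_moves(motion=[[[-1,-0.75,0],0],[[-2,-1.5,0],0],[[-3,-2.25,0],0],[[-3,-2.25,3],0],[[-3,-5,6],0],[[-3,-9,10],0],[[-3,-13,10],0],[[-5,-17,10],0],[[-7,-21,10],0],[[-9,-25,10],0]])

```text
clock: 12.3
tool_pos: [0.4358, -0.0627, 0.1688]
orientation: [179.9, 0.0, 123.8]
force: [1.1, -0.6, 0.2]
opening: 0.0003
```

Request:
apply_moves(motion=[[[0,-4,0],0],[[0,-8,0],0],[[0,-12,0],0],[[0,-16,0],0],[[0,-20,0],0],[[0,-20,0],0]])

```text
clock: 12.9
tool_pos: [0.4364, -0.2645, 0.1684]
orientation: [-180.0, 0.0, 123.6]
force: [0.4, -0.1, 0.2]
opening: 0.0003
```

```bash
python3 look.py 7; python3 ang.py top,7 side,7
```

```text
top fin 38 -1.0921497194104761 0.09231894977565266
side fin 56 -1.095758594458419 0.09281960371786956
[ 0.43671517 -0.26095956  0.16847931] [ 1.79994155e+02 -1.12487622e-02  1.23723987e+02] [ 0.24818255  0.09378577 -0.07249498] [-8.72186713e+00  7.63366201e+00 -2.47806585e+01 -1.45047096e-02
 -5.75889591e+01 -4.75463714e+01]
top 7 line 28 -1.1010116366731004 0.04438554608629262
top 7 fintop 21 -1.097736303562143 0.09212634811989694
side 7 line 28 -1.0717334374929741 0.04403709534823528
side 7 fintop 6 -1.0944345173026007 0.09118642022029777
```

View pics/top7.png

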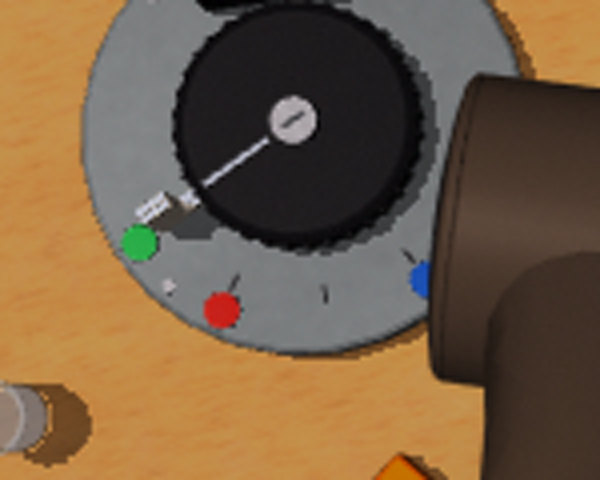

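View pics/side7.png

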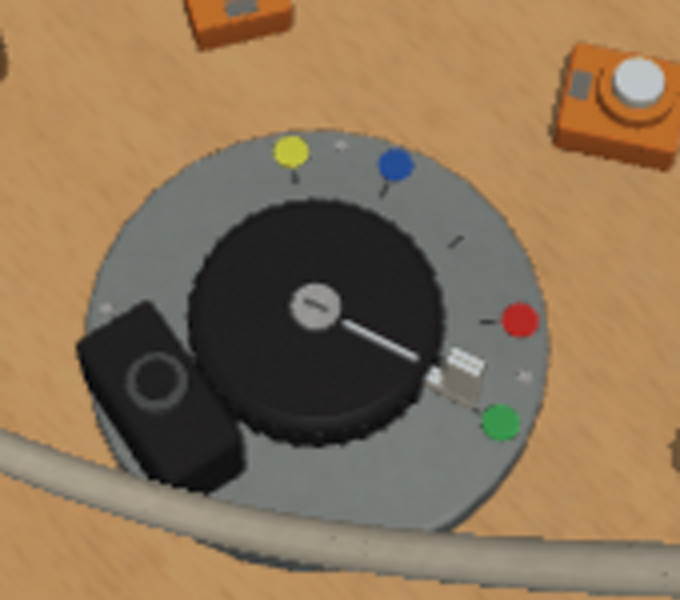

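Request:
apply_moves(motion=[[[3,0,0],0],[[6,0.3,-2],0],[[6.8,0.35,-5],0],[[6.8,0.35,-8],0],[[6.8,0.35,-9.5],0],[[6.8,0.35,-10.3],0],[[6.8,0.35,-10.3],0],[[6.8,0.35,-10.3],0],[[6.8,0.35,-10.3],0]])

```text
clock: 13.95
tool_pos: [0.5065, -0.2574, 0.0669]
orientation: [179.9, 0.1, 123.8]
force: [-0.2, 0.3, 0.1]
opening: 0.0002
```

```bash
python3 - <<'E'
from h import *
o=ctrl.get_obs();print(o["tool_pos"],o["force"])
im,d=ctrl.snapshot("side");cv2.imwrite("pics/s8.png",cv2.resize(im[120:270,220:370],None,fx=4,fy=4))
o=ctrl.get_obs();print(o["tool_pos"],o["force"])
E
```

```text
[ 0.50648261 -0.2574479   0.06690316] [-0.15656631  0.28758629  0.09792418]
[ 0.5063155  -0.25753162  0.06679587] [ 0.34729641 -0.55763209  0.03169872]
```

View pics/s8.png

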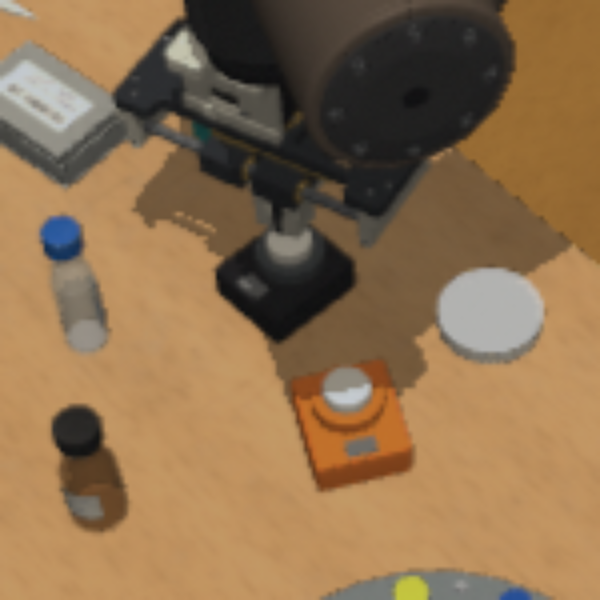

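Request:
apply_moves(motion=[[[-0.1,0,-0.6],0],[[-0.1,0,-1.1],0],[[-0.1,0,-1.4],0],[[-0.1,0,-1.6],0],[[-0.1,0,-1.8],0],[[-0.1,0,-1.9],0],[[-0.1,0,-2.0],0],[[-0.1,0,-2.1],0],[[-0.1,0,-2.1],0],[[-0.1,0,-2.1],0]])

```text
clock: 15.0
tool_pos: [0.5044, -0.2576, 0.0461]
orientation: [-180.0, 0.0, 123.8]
force: [-7.3, 3.4, 18.2]
opening: 0.0003
```

Request:
apply_moves(motion=[[[0,0,0.2],0],[[0,0,0.4],0],[[0,0,0.8],0],[[0,0,1.5],0],[[0,0,2.5],0],[[0,0,5],0],[[0,0,8],0],[[0,0,11],0],[[0,0,11],0]])

```text
clock: 15.9
tool_pos: [0.5075, -0.2584, 0.1598]
orientation: [179.7, 0.4, 123.8]
force: [0.4, 0.0, -0.0]
opening: 0.0
```

Request:
apply_moves(motion=[[[-2,-4,0],0],[[-4,-8,0],0],[[-6,-12,0],0],[[-8,-16,0],0],[[-10,-20,0],0],[[-10,-20,0],0]])

```text
clock: 16.5
tool_pos: [0.4022, -0.4613, 0.1543]
orientation: [-180.0, -0.0, 123.5]
force: [0.4, -0.5, -0.4]
opening: 0.0006
```

```bash
python3 look.py 9; python3 ang.py top,9 side,9; python3 - <<'E'
from h import *
for t in "09":
  for n in("top","side"):
    Z=np.load(f"{n}{t}.npz");im=Z["im"];P=cloud(n,Z["d"]);S=cv2.cvtColor(im,cv2.COLOR_BGR2HSV)
    w=np.hypot(P[...,0]-.505,P[...,1]+.257)
    m=(w<.03)&(S[...,1]<60)&(S[...,2]>130)&(P[...,2]>.04);b=(w<.07)&(S[...,2]<75)&(P[...,2]>.025)&(P[...,2]<.035)
    print(t,n,"key",P[m].mean(0).round(4),m.sum(),"box",P[b].mean(0).round(4),b.sum())
    r=cv2.minAreaRect((P[b][:,:2]*1000).astype(np.float32));print(r)
im=np.load("top9.npz")["im"];cv2.imwrite("pics/t9.png",cv2.resize(im[160:340,160:460],None,fx=2.6,fy=2.6))
print(ctrl.get_obs()["clock"])
E
```

```text
top fin 36 -1.0940662700337027 0.09249453787035934
side fin 56 -1.0961203094625327 0.09278517860227153
[ 0.40437598 -0.45761509  0.15441589] [ 1.79992718e+02 -1.55722964e-02  1.23726381e+02] [-0.41417644  0.75740436 -1.00749531] [-3.02379790e+01  1.77006597e+01 -1.33924905e+01 -1.56214559e-02
 -5.89176463e+01 -2.60275745e+01]
top 9 line 28 -1.1010501563545962 0.04440977109620669
top 9 fintop 14 -1.0978987498643522 0.09281521631046964
side 9 line 28 -1.0717042580886356 0.04404747508741418
0 top key [ 0.5049 -0.2569  0.0514] 129 box [ 0.5114 -0.2526  0.0294] 492
((510.6146240234375, -255.05624389648438), (74.1495361328125, 65.55339813232422), 16.93748664855957)
0 side key [ 0.505  -0.2569  0.0515] 85 box [ 0.5178 -0.2436  0.0298] 261
((511.77044677734375, -252.53561401367188), (72.74700927734375, 65.79568481445312), 15.389297485351562)
9 top key [ 0.505  -0.2568  0.0511] 138 box [ 0.5109 -0.2527  0.0293] 475
((510.1956787109375, -254.96778869628906), (73.40103149414062, 65.84536743164062), 16.628742218017578)
9 side key [ 0.5047 -0.257   0.0511] 84 box [ 0.517  -0.2436  0.0297] 261
((511.7998962402344, -253.25836181640625), (71.64997100830078, 64.25670623779297), 18.8327579498291)
16.65
```

View pics/t9.png

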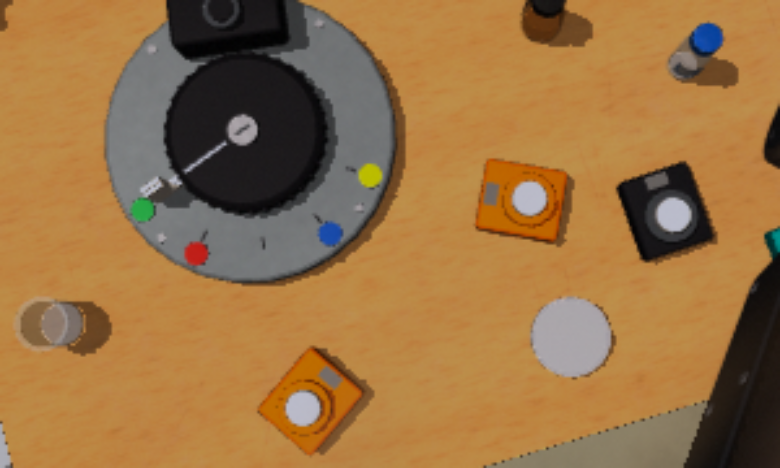

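```bash
python3 -c "
from plant import ctrl
print(ctrl.close_job())"
```

```text
the job is handed in; nothing more can be done
None
```

I turned the tab to the green dot, then pressed the read key once and let it come back up. The job was handed in at about 16.7 s of the 51 s allowed.

- **Tab:** I pushed it clockwise with the shut fingers, in two pushes with a look between them. My last camera checks put the turret at about -1.09 rad, against -1.10 rad for the green dot. Most readings were between -1.094 and -1.101 rad. The drum line in the side view disagreed at -1.072 rad; it also read differently from the top view before the push, so I gave it less weight.
- **Read key:** I pressed it only after the tab was set. The tool went down to 46.1 mm with 18 N upward force. The key's spring gives only 5 N fully down, so that means it was on its stop. There was also about 8 N of sideways force during the press, which I did not explain.
- **After the press:** The key top measured 51.1 mm, against 51.5 mm before, so it is back up within measurement noise. The key box showed no measurable shift.
- **Glassware and clearance:** The final top view shows the glassware standing as it was, though I did not measure it. The gripper ended clear of everything.

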